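# Open the child-resistant vitamin jar

## Robot

A 6-joint arm with a two-finger parallel gripper is mounted at the origin on the work surface. World frame = base frame: x ahead of the robot, y to its left, z up, the work surface at z = 0. Lengths are in m, angles in rad, forces in N, time in s.
With the tool pointing down it reaches from about 0.225 to 0.875 m from the base axis. Payload 3.4 kg.
Tool frame: the origin (TCP) lies at the very end of the fingers, on their centre line; the grasp point (between the pads) lies 19 mm behind it (grip_depth is the distance from the TCP to the grasp point, in m); x points along the fingers, z is the direction in which the jaws open and shut, and the axes are right-handed (so a half turn about x gives the same grasp; the last joint's range is limited). The gripper opens to 85 mm and grips with 20 to 120 N. Pads are 22 mm wide; open, the fingers measure 114 mm over their backs; the gripper's body (76 mm by 85 mm) begins 54 mm behind the grasp point. The pads swing forward as they close: fully open they stand 13 mm farther back than shut.
Start: joints at [-1.349, 0.276, 1.505, -0, 1.361, -0.121], TCP at [0.193, -0.542, 0.201] pointing down, gripper open.
Joint ranges: [-2.89, 2.89], [-0.75, 2.08], [0.22, 2.7], [-1.18, 4.32], [0.11, 2.71], [-2.7, 2.7]. Speed limits (rad/s): [2.57, 2.57, 3.14, 3.14, 3.14, 3.14].

## Interface

Orientations are given as a unit quaternion [w, x, y, z].
In Python, from rig import get_state, get_image, sign_off, grip_depth gives the robot as it stands. The module is installed in compiled form; this text tells all that it offers.
- The arm moves only by the tool arm_command, never from a script. Its argument "series" is a list of rows, each an object with "dp": the shift along the tool's x, y, z scaled (see below), a list of three; "angular": the turn, a rotation vector about the tool's x, y, z scaled (see below), a list of three; "gripper": the finger opening in mm, from 0 to 85.4. A call has exactly 8 rows; each row shifts and turns the pose as measured when the row begins, along the tool's axes as they then stand; what a row does not reach is not made up. The controller multiplies each number of a shift by 0.12 m and each number of a turn by 90 degrees. A row lasts 1/8 s, in which the tool goes at most 62.5 mm and 10.7 degrees, less where a joint would pass 70% of its speed; a pose out of reach is approached as far as the arm can. A call with a number of a shift or a turn outside -1 to 1 is refused whole. A call with a gripper value outside its range is refused whole. The fingers move at their own pace and stop on an object; "grip_force" is the grip in N (left out, the last holds). Time passes only in rows, so rows that do not move let the fingers close, or fill a call up. It gives the time, the measured TCP pose, the force and the opening at its end, in the units of the state.
- get_state(): the state, without advancing time (a new reading comes with each control period).
- get_image(name): name is "scene" or "top" or "wrist"; returns a dict with "image" (420x560x3 uint8, blue, green, red), "depth" (420x560 float32, m along the optical axis (not along the pixel's ray), 0 where there is no reading), "mtx" (3x3 intrinsics, pixels), "k1" (the pictures are not rectified: a ray, as slopes to the right and down, at radius r is drawn at 1 + k1 r^2 times it, then the intrinsics apply), "view" (4x4, takes a point from world to camera coordinates); the wrist camera has in their place "mount" (4x4, takes a point from camera to tool coordinates, whose origin is the TCP and whose axes are the tool frame's). Camera axes: x right, y up, looking along -z (the intrinsics and any distortion apply to the point x, -y, -z); pixel columns grow to the right and rows downward; lengths in m; the calibration is good to about 2 mm. A picture is of the moment at which its call begins: read the wrist's pose just before it.
- sign_off(): hands the job in, once; it reports no verdict.
The state is a dict: "clock": time; "qpos": joint angles; "qd": joint speeds; "effort": joint torques, N m; "position": TCP position; "ee_rot": TCP orientation; "contact_force": force on the tool from outside, world axes, zero at the start; "moment": the same for the moment, N m; "width": finger opening in m.
Only numpy, scipy, OpenCV 4.12 (cv2) and the standard library are available. Lean on these libraries where they do the work, as an engineer would, in place of code of your own. Each camera call takes 0.05 s, during which the arm holds its last target. There are 200 camera calls.

## Task

At the donation table, open the white vitamin jar that is gripped in the wooden block so that its foil seal can be checked: push its child-resistant cap down and keep it pushed while turning it anticlockwise until it comes free, then lift it off and set it down, right way up, in the upturned tin lid. Press firmly but never harder than about 25 N, stop turning once the cap is free so that the jar does not twist round in its block, and leave the other goods where they are.

Things in the scene. Friction and masses are not known exactly. Their poses are not given: they have to be found in the camera images.
- cap_center (a point): centre, about half-way up, of the jar's grey ribbed child-resistant cap: 50 mm across, 28 mm from underside to flat top when not pressed (this point is 16 mm above the underside); z out of its top. Its ribbed side, from 5 mm above the underside to the top, can be gripped all round. 45 g. Two parts: the outer shell, with ribs and top, turns idly over the hidden inner cap unless pushed down.
- cap: the inner cap (origin at the cap's underside, yaw that of the inner cap, not of the shell). Pushing the shell down: 5 N to start, 2 N more per mm, solid at 4.5 mm (14 N). Its crown teeth meet those of the inner cap at 1 mm (7 N) and hold well from 3 mm (11 N). Where they lie is unknown: up to 0.8 rad of turning passes before they catch. Let go, the shell springs up and the inner cap stays as turned.
- jar_neck (a point): the jar's neck, 36 mm across (42 mm over three lugs); origin on its axis at the underside of the closed cap, z up. Once the teeth hold, the inner cap turns with the shell, anticlockwise from above: after about 0.6 rad its lugs are clear and the cap lifts straight off; at 0.75 rad it meets a stop. Turning idly takes under 0.05 N m, driving 0.1 to 0.25, the stop over 0.35. Pulled up while locked, the cap gives 1 mm and holds.
- jar_mouth (a point): centre of the jar's rim, at its top, 14 mm above the closed cap's underside; z up. The jar's shoulder begins 9 mm below the cap's underside and widens to 68 mm, so fingertips may reach about 6 mm below the cap's underside.
- jar (a joint): how far the jar has twisted in its block, rad, positive anticlockwise from above; 0 at the start. It slips when twisted with more than about 0.6 N m.
- holder: fixed wooden block 110 x 110 x 34 mm that grips the jar; origin at the centre of its underside, on the table. The cap's underside lies 87 mm above it. Jar and cap stand on its centre line.
- tin_lid: round steel tin lid lying upside down as a tray, 170 mm across, rim 9 mm high, walls 2 mm thick; loose, 0.35 kg. Origin at the centre of its underside; its floor is 2 mm above that.
- biscuit_box: bystander, loose: flat red and brown biscuit carton, 130 x 45 x 30 mm, lying between holder and tin lid; origin at the centre of its underside
- mayo_jar: bystander, loose: white jar with red lid, 72 mm across, 130 mm high; origin at the centre of its underside
- bead_jar: bystander, loose: clear jar with green lid, 80 mm across, 150 mm high; origin at the centre of its underside
- milk_can: bystander, loose: tall blue can, 100 mm across, 150 mm high; origin at the centre of its underside
- tuna_can: bystander, loose: low can, 84 mm across, 45 mm high; origin at the centre of its underside
- soup_can: bystander, loose: red can, 68 mm across, 100 mm high; origin at the centre of its underside
- cereal_box: bystander, loose: blue and yellow carton 70 x 170 x 120 mm high; origin at the centre of its underside
Mind the look-alikes: they are no part of the job. Of the things that look like the cap, the larger one is meant.

How it is judged:
On the way:
1. the cap is lifted off the jar (z of cap_center in the frame of jar_mouth above 0.025 m), for 0.1 s.
At the end, for the whole second after the job is handed in: the cap stands right way up (within 7 degrees) and at rest on the floor of the tin lid, its centre within 55 mm of the lid's centre, and is let go (horizontal distance between cap_center and tin_lid below 0.055 m and z of cap_center in the frame of tin_lid between 0.012 and 0.025 m and angle between cap_center's own z axis and vertical below 0.12 rad and linear speed of cap below 0.02 m/s); the robot touches nothing.
It fails at once if the cap is pressed on the neck of the jar with more than 25 N (contact force between cap and jar_c0 above 25 N).
It fails at once if the jar twists in its block by more than 0.08 rad (value of joint jar above 0.08 rad or value of joint jar below -0.08 rad).
It fails at once if the tin lid is pushed more than 40 mm (distance of tin_lid from where it was at the start of the episode above 0.04 m).
It fails at once if one of the other goods is moved more than 30 mm or tipped over (distance of any of biscuit_box, mayo_jar, bead_jar, milk_can, tuna_can, soup_can, cereal_box from where it was at the start of the episode above 0.03 m or angle between any of biscuit_box, mayo_jar, bead_jar, milk_can, tuna_can, soup_can, cereal_box's own z axis and vertical above 0.4 rad).
It also fails if it takes over 72 s, if anything falls off the work surface, if the arm or the gripper's body presses on something with over 40 N, if the wrist force passes 120 N, or if a joint passes its speed limit or range.

## Working session

There is one attempt and no reset: what is moved stays moved. The work goes in short steps, Python scripts to look and compute and a tool call to move; the robot and the scene stay as the last step left them, time stands still between calls to the robot, and variables do not carry over. Pictures are saved under pics/ and viewed, about 8 in all and at most 12, crops included, and the job is handed in when it is done.

Besides the shell and the picture viewer there is one more tool, called by a JSON object that holds its "method" and its "body", one argument or row to a line. arm_command: Moves the arm, as the interface text tells. Its arguments: {"type":"object","properties":{"series":{"type":"array","items":{"type":"object","properties":{"dp":{"type":"array","items":{"type":"number"}},"angular":{"type":"array","items":{"type":"number"}},"gripper":{"type":"number"}}}},"grip_force":{"type":"number"}},"required":["series"]}

```bash
mkdir -p pics
cat > h.py <<'E'
import numpy as np, cv2
from scipy.spatial.transform import Rotation as R
from rig import get_state, get_image, sign_off, grip_depth
def rot(q): return R.from_quat([q[1],q[2],q[3],q[0]]).as_matrix()
def campose(d,s=None):
    if 'view' in d: return np.linalg.inv(np.array(d['view']))
    T=np.eye(4);T[:3,:3]=rot(s['ee_rot']);T[:3,3]=s['position'];return T@np.array(d['mount'])
def rays(d,uv,T):
    uv=np.asarray(uv,float).reshape(-1,1,2)
    K=np.array(d['mtx'],float);n=((uv[:,0]-K[:2,2])/[K[0,0],K[1,1]])
    r=n.copy()
    for _ in range(20): r=n/(1+d['k1']*(r**2).sum(1,keepdims=True))
    v=np.c_[r[:,0],-r[:,1],-np.ones(len(r))]
    return T[:3,3],v@T[:3,:3].T
def onplane(d,uv,z,T):
    o,v=rays(d,uv,T); return o+v*((z-o[2])/v[:,2])[:,None]
def points(d,T):
    vv,uu=np.mgrid[:420,:560]; o,v=rays(d,np.c_[uu.ravel(),vv.ravel()],T)
    return (o+v*np.asarray(d['depth'],float).reshape(-1,1)).reshape(420,560,3)
E
python3 - <<'E'
from h import *
print(get_state(), grip_depth)
a=[get_image(n) for n in('scene','top')]
for n,d in zip(('scene','top'),a):
    cv2.imwrite(f'pics/{n}0.png',d['image']); print(n,d['mtx'],d['k1'],campose(d)[:3].round(3).tolist(),(d['depth']>0).mean())
    np.savez(f'{n}0.npz',**d)
E
```

```text
{'clock': 0.0, 'qpos': array([-1.34900133e+00,  2.76610987e-01,  1.50614557e+00, -1.71212562e-05,
        1.36066394e+00, -1.21003132e-01]), 'qd': array([-6.72201509e-04, -1.59635204e-04, -3.10947558e-05,  5.02547623e-04,
       -7.51871513e-05,  8.38478341e-04]), 'effort': array([ 5.15259435e-04, -4.16772687e+01, -2.45803410e+01, -3.88454446e-04,
        1.10536540e-02,  4.25135894e-06]), 'position': array([ 0.19313044, -0.54098378,  0.20022567]), 'ee_rot': array([ 0.57747121,  0.40782078,  0.57843795, -0.40696283]), 'contact_force': array([ 0.43167967, -0.51999059,  0.23498621]), 'moment': array([0.01724426, 0.02863396, 0.02182233]), 'width': 0.08503281046453288} 0.0187
scene [[390.8340385    0.         278.19833167]
 [  0.         390.8340385  214.75113556]
 [  0.           0.           1.        ]] -0.07202534613631725 [[-0.413, -0.55, 0.725, 1.501], [0.91, -0.27, 0.314, 0.361], [0.023, 0.79, 0.613, 0.853]] 0.9958843537414966
top [[487.6496453    0.         279.48516335]
 [  0.         487.6496453  207.45602186]
 [  0.           0.           1.        ]] -0.012591087826844894 [[-0.03, 0.988, -0.149, 0.38], [-1.0, -0.03, 0.004, -0.042], [-0.001, 0.149, 0.989, 1.426]] 0.9960459183673469
```

View pics/scene0.png

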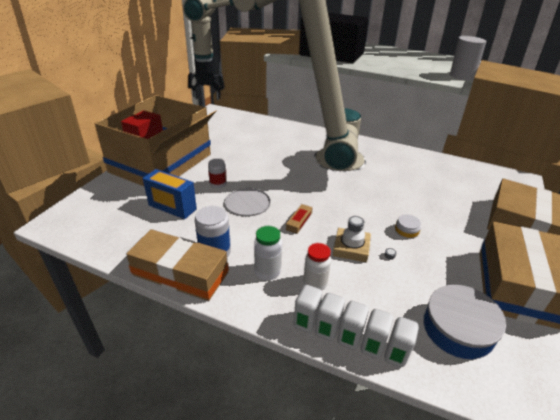

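View pics/top0.png

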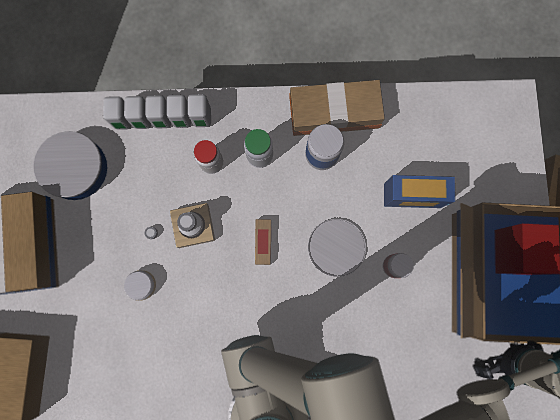

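The scene and top views agree. In the top view the jar with its grey cap, in the wooden block, is at (190,222). The small look-alike is at (151,232), the tuna can at (140,285), the biscuit box at (263,242) and the tin lid at (338,247).

Run:
```python
from h import *
for n in('top','scene'):
    d=dict(np.load(n+'0.npz')); d['k1']=float(d['k1']); T=campose(d); P=points(d,T)
    u0=(190,222) if n=='top' else (356,224)
    vv,uu=np.mgrid[:420,:560]
    near=(abs(uu-u0[0])<22)&(abs(vv-u0[1])<22)
    m=near&(abs(P[...,2]-.115)<.006)
    q=P[m]; c,r=cv2.minEnclosingCircle(q[:,:2].astype(np.float32)); print(n,'cap',m.sum(),q.mean(0).round(4),np.array(c).round(4),round(r,4),'maxz',P[near][:,2].max().round(4))
    h=(abs(uu-u0[0])<45)&(abs(vv-u0[1])<45)&(abs(P[...,2]-.034)<.005)
    print(' holder',h.sum(),cv2.minAreaRect(P[h][:,:2].astype(np.float32)))
    u0=(338,247) if n=='top' else (247,202)
    l=(abs(uu-u0[0])<40)&(abs(vv-u0[1])<40)
    g=cv2.Canny(d['image'],60,150)>0
    e=P[l&(P[...,2]>.006)&(P[...,2]<.016)]
    print(' lidrim',len(e),cv2.minEnclosingCircle(e[:,:2].astype(np.float32)) if len(e) else 0, 'floor z',np.median(P[u0[1]-8:u0[1]+8,u0[0]-8:u0[0]+8,2]))
    if n=='top':
        print('table z',np.median(P[300:330,180:210,2]))
        for k,(u,v,hh) in dict(biscuit=(263,242,.03),tuna=(140,285,.045),small=(151,232,.02),mayo=(206,152,.13),soup=(398,266,.1)).items(): print(k,onplane(d,[(u,v)],hh,T)[0].round(3),P[v,u].round(3))
    # lid by colour ellipse fit
    im=cv2.cvtColor(d['image'],cv2.COLOR_BGR2GRAY); x,y=u0
    cv2.imwrite(f'pics/c_{n}.png',cv2.resize(d['image'][y-50:y+50,x-60:x+60],None,fx=4,fy=4))
s=get_state(); print(rot(s['ee_rot']).round(3))
```

```text
top cap 256 [0.5477 0.207  0.1151] [0.5477 0.208 ] 0.0254 maxz 1.4257
 holder 884 ((0.5435941815376282, 0.23125866055488586), (0.11036662757396698, 0.15919893980026245), 10.35326862335205)
 lidrim 398 ((0.47092869877815247, -0.22039958834648132), 0.14576488733291626) floor z 0.001739161170026371
table z -0.0002833828098366409
biscuit [0.492 0.003 0.03 ] [0.493 0.003 0.025]
tuna [0.381 0.35  0.045] [0.381 0.351 0.041]
small [0.532 0.327 0.02 ] [0.532 0.328 0.015]
mayo [0.735 0.149 0.13 ] [0.735 0.149 0.131]
soup [ 0.411 -0.363  0.1  ] [ 0.411 -0.362  0.103]
scene cap 139 [0.5517 0.2095 0.1156] [0.549  0.2082] 0.0275 maxz 0.8529
 holder 519 ((0.5042917728424072, 0.20104528963565826), (0.20803816616535187, 0.30481359362602234), 12.377326011657715)
 lidrim 207 ((0.41165241599082947, -0.19475214183330536), 0.23128096759319305) floor z 0.0027504408736654384
[[-0.     0.942  0.336]
 [ 0.002  0.336 -0.942]
 [-1.     0.    -0.002]]
```

{"method": "arm_command", "body": {
  "series": [
    {"dp":[-0.25,0.2,-0.2],"angular":[0,0,0],"gripper":85},
    {"dp":[-0.2,0.35,-0.35],"angular":[0,0,0],"gripper":85},
    {"dp":[0,0.35,-0.35],"angular":[0,0,0],"gripper":85},
    {"dp":[0,0.35,-0.35],"angular":[0,0,0],"gripper":85},
    {"dp":[0,0.35,-0.35],"angular":[0,0,0],"gripper":85},
    {"dp":[0,0.35,-0.35],"angular":[0,0,0],"gripper":85},
    {"dp":[0,0.35,-0.35],"angular":[0,0,0],"gripper":85},
    {"dp":[0,0.35,-0.35],"angular":[0,0,0],"gripper":85}
  ]
}}

```text
clock: 1.1
position: [0.3901, -0.1269, 0.254]
ee_rot: [0.575, 0.412, 0.577, -0.408]
contact_force: [1.5, -0.5, -0.1]
width: 0.085
```

```bash
cat >> h.py <<'E'
def go(target,s=None):
    s=s or get_state(); M=rot(s['ee_rot']); 
    e=M.T@(np.array(target)-s['position'])/.12
    # levelling turn: tool x to world -z
    t=np.cross(M[:,0],[0,0,-1]); 
    print('t',round(s['clock'],2),'p',np.round(s['position'],4),'units',e.round(3),'level',(M.T@t/(np.pi/2)).round(3),'q6',s['qpos'][5].round(3),'F',np.round(s['contact_force'],2),'M',np.round(s['moment'],3),'w',round(s['width'],4),'ydir',M[:2,1].round(3))
E
python3 -c "
from h import *
go([.548,.208,.2])"
```

```text
t 1.1 p [ 0.3901 -0.1269  0.254 ] units [ 0.468  2.154 -2.205] level [-0.    -0.003 -0.002] q6 0.747 F [ 1.52 -0.5  -0.1 ] M [-0.041 -0.019 -0.02 ] w 0.085 ydir [0.945 0.327]
```

{"method": "arm_command", "body": {
  "series": [
    {"dp":[0,0.35,-0.36],"angular":[0,0,0],"gripper":85},
    {"dp":[0,0.35,-0.36],"angular":[0,0,0],"gripper":85},
    {"dp":[0,0.35,-0.36],"angular":[0,0,0],"gripper":85},
    {"dp":[0,0.35,-0.36],"angular":[0,0,0],"gripper":85},
    {"dp":[0.1,0.35,-0.35],"angular":[0,0,0],"gripper":85},
    {"dp":[0.1,0.3,-0.3],"angular":[0,0,0],"gripper":85},
    {"dp":[0.1,0.1,-0.1],"angular":[0,0,0],"gripper":85},
    {"dp":[0,0,0],"angular":[0,0,0],"gripper":85}
  ]
}}

```text
clock: 2.1
position: [0.5507, 0.221, 0.2158]
ee_rot: [0.577, 0.409, 0.578, -0.408]
contact_force: [-0.2, -0.4, 0.7]
width: 0.0846
```

Run:
```python
from h import *
go([.548,.208,.2])
s=get_state(); d=get_image('wrist'); np.savez('w1.npz',pos=s['position'],q=s['ee_rot'],**d)
T=campose(d,s); P=points(d,T); cv2.imwrite('pics/w1.png',d['image'])
m=(abs(P[...,2]-.115)<.005)&(np.hypot(P[...,0]-.548,P[...,1]-.208)<.05); q=P[m]
print(m.sum(),q.mean(0) if m.any() else 0, cv2.minEnclosingCircle(q[:,:2].astype(np.float32)) if m.any() else 0)
# lid from top picture
d=dict(np.load('top0.npz')); d['k1']=float(d['k1']); T=campose(d)
g=cv2.medianBlur(cv2.cvtColor(d['image'],cv2.COLOR_BGR2GRAY),3)
c=cv2.HoughCircles(g[200:300,290:390],cv2.HOUGH_GRADIENT_ALT,1,50,param1=150,param2=.7,minRadius=24,maxRadius=34)
print(c)
if c is not None:
  x,y,r=c[0,0][:3]; x+=290;y+=200
  print(onplane(d,[(x,y),(x-r,y),(x+r,y),(x,y-r),(x,y+r)],.009,T).round(4))
```

```text
t 2.1 p [0.5507 0.221  0.2158] units [ 0.132 -0.058  0.095] level [-0.    -0.002  0.   ] q6 1.494 F [-0.18 -0.43  0.69] M [-0.036 -0.016 -0.001] w 0.0846 ydir [0.943 0.333]
2148 [0.54787399 0.21012024 0.11604879] ((0.5469486713409424, 0.20983654260635376), 0.024982059374451637)
[[[45.       49.       27.816158]]]
[[ 0.4672 -0.205   0.009 ]
 [ 0.4697 -0.1243  0.009 ]
 [ 0.4648 -0.2857  0.009 ]
 [ 0.5484 -0.2088  0.009 ]
 [ 0.3874 -0.2013  0.009 ]]
```

View pics/w1.png

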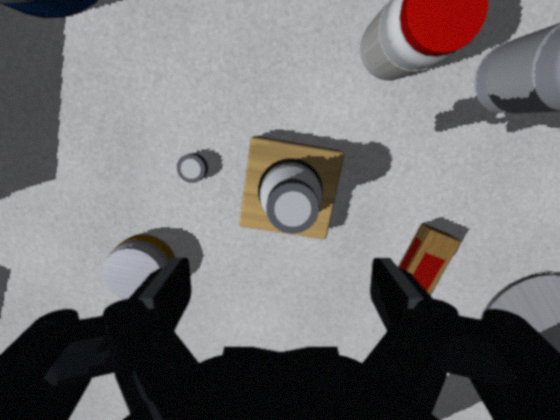

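{"method": "arm_command", "body": {
  "series": [
    {"dp":[0,-0.06,0.09],"angular":[0,0,0],"gripper":85},
    {"dp":[0.25,0,0],"angular":[0,0,0],"gripper":85},
    {"dp":[0.25,0,0],"angular":[0,0,0],"gripper":85},
    {"dp":[0.2,0,0],"angular":[0,0,0],"gripper":85},
    {"dp":[0.15,0,0],"angular":[0,0,0],"gripper":85},
    {"dp":[0.08,0,0],"angular":[0,0,0],"gripper":85},
    {"dp":[0,0,0],"angular":[0,0,0],"gripper":85},
    {"dp":[0,0,0],"angular":[0,0,0],"gripper":85}
  ]
}}

```text
clock: 3.15
position: [0.5474, 0.1919, 0.1111]
ee_rot: [0.578, 0.415, 0.571, -0.411]
contact_force: [0.2, 0.6, 0.1]
width: 0.0853
```

```bash
python3 -c "
from h import *
go([.5475,.209,.084])"
```

```text
t 3.15 p [0.5474 0.1919 0.1111] units [ 0.225  0.044 -0.136] level [ 0.     0.003 -0.007] q6 1.467 F [0.18 0.57 0.09] M [ 0.02   0.015 -0.004] w 0.0853 ydir [0.948 0.319]
```

{"method": "arm_command", "body": {
  "series": [
    {"dp":[-0.1,0,0],"angular":[0,0,0],"gripper":85},
    {"dp":[0,0.02,-0.07],"angular":[0,0,0],"gripper":85},
    {"dp":[0,0.02,-0.06],"angular":[0,0,0],"gripper":85},
    {"dp":[0,0,0],"angular":[0,0,0],"gripper":85},
    {"dp":[0,0,0],"angular":[0,0,0],"gripper":85},
    {"dp":[0,0,0],"angular":[0,0,0],"gripper":85},
    {"dp":[0,0,0],"angular":[0,0,0],"gripper":85},
    {"dp":[0,0,0],"angular":[0,0,0],"gripper":85}
  ]
}}

```text
clock: 4.15
position: [0.5477, 0.2102, 0.1255]
ee_rot: [0.579, 0.415, 0.57, -0.409]
contact_force: [-0.2, -0.2, 0.9]
width: 0.0849
```

```bash
python3 -c "
from h import *
go([.5475,.209,.084]);print(get_state()['qd'].round(3))"
```

```text
t 4.15 p [0.5477 0.2102 0.1255] units [ 0.346 -0.009  0.007] level [-0.     0.003 -0.009] q6 1.497 F [-0.24 -0.2   0.89] M [-0.005  0.04  -0.004] w 0.0849 ydir [0.947 0.32 ]
[-0.001  0.003  0.001  0.    -0.001 -0.   ]
```

{"method": "arm_command", "body": {
  "series": [
    {"dp":[0.1,0,0],"angular":[0,0.003,-0.009],"gripper":85},
    {"dp":[0.1,0,0],"angular":[0,0,0],"gripper":85},
    {"dp":[0.09,0,0],"angular":[0,0,0],"gripper":85},
    {"dp":[0.05,0,0],"angular":[0,0,0],"gripper":85},
    {"dp":[0,0,0],"angular":[0,0,0],"gripper":85},
    {"dp":[0,0,0],"angular":[0,0,0],"gripper":85},
    {"dp":[0,0,0],"angular":[0,0,0],"gripper":85},
    {"dp":[0,0,0],"angular":[0,0,0],"gripper":85}
  ]
}}

```text
clock: 5.15
position: [0.5477, 0.2099, 0.0814]
ee_rot: [0.574, 0.412, 0.575, -0.413]
contact_force: [0.7, -0.1, -0.0]
width: 0.0849
```

```bash
python3 -c "
from h import *
go([.5475,.209,.084])"
```

```text
t 5.15 p [0.5477 0.2099 0.0814] units [-0.022 -0.004  0.006] level [ 0.    -0.     0.002] q6 1.493 F [ 0.68 -0.09 -0.01] M [-0.032 -0.041 -0.022] w 0.0849 ydir [0.947 0.32 ]
```

{"method": "arm_command", "body": {
  "series": [
    {"dp":[-0.03,0,0.006],"angular":[0,0,0],"gripper":85},
    {"dp":[0,0,0],"angular":[0,0,0],"gripper":60},
    {"dp":[0,0,0],"angular":[0,0,0],"gripper":54},
    {"dp":[0,0,0],"angular":[0,0,0],"gripper":50},
    {"dp":[0,0,0],"angular":[0,0,0],"gripper":44},
    {"dp":[0,0,0],"angular":[0,0,0],"gripper":40},
    {"dp":[0,0,0],"angular":[0,0,0],"gripper":40},
    {"dp":[0,0,0],"angular":[0,0,0],"gripper":40}
  ],
  "grip_force": 60
}}

```text
clock: 6.15
position: [0.5482, 0.2092, 0.0857]
ee_rot: [0.574, 0.412, 0.575, -0.413]
contact_force: [-0.4, -1.0, -0.1]
width: 0.0397
```

```bash
python3 -c "
from h import *
go([.5475,.209,.084])"
```

```text
t 6.15 p [0.5482 0.2092 0.0857] units [ 0.014 -0.006 -0.   ] level [-0.    -0.     0.001] q6 1.491 F [-0.38 -1.02 -0.11] M [-0.048 -0.004  0.007] w 0.0397 ydir [0.947 0.32 ]
```

Run:
```python
from h import *
s=get_state(); d=get_image('wrist'); cv2.imwrite('pics/w2.png',d['image']); d2=get_image('scene'); 
cv2.imwrite('pics/s2.png',cv2.resize(d2['image'][150:290,280:440],None,fx=4,fy=4,interpolation=cv2.INTER_CUBIC))
print(np.array(d['mount']).round(3).tolist())
```

```text
[[0.0, 0.269, -0.963, -0.174], [-0.0, 0.963, 0.269, 0.068], [1.0, 0.0, 0.0, -0.002], [0.0, 0.0, 0.0, 1.0]]
```

View pics/w2.png

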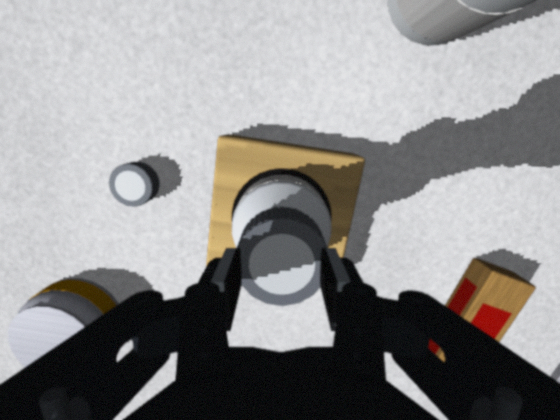

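View pics/s2.png

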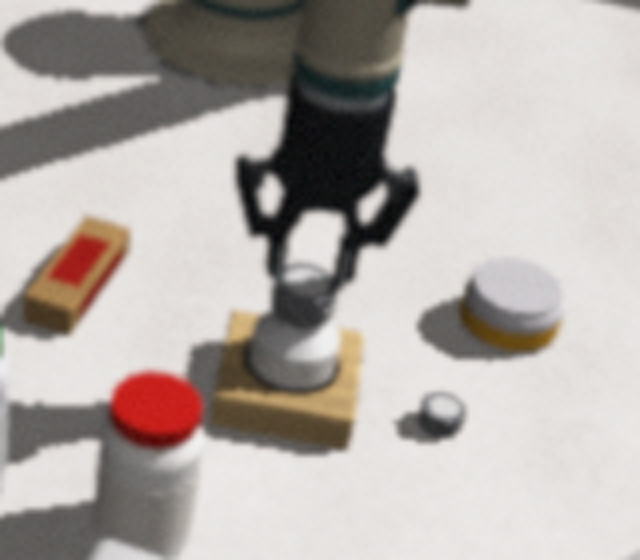

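Run:
```python
from h import *
s=get_state(); d=get_image('wrist'); T=campose(d,s); P=points(d,T)
m=(abs(P[...,2]-.115)<.004)&(np.hypot(P[...,0]-.548,P[...,1]-.208)<.04)
print(m.sum(),cv2.minEnclosingCircle(P[m][:,:2].astype(np.float32)))
M=rot(s['ee_rot']); Q=(P-s['position'])@M
for u,v in [(284,262),(240,262),(330,262),(284,212),(228,265),(334,265),(232,300),(331,300),(225,250),(340,250),(240,330),(328,330)]: print((u,v),P[v,u].round(4),'tool',Q[v,u].round(4))
f=(Q[...,0]>-.03)&(Q[...,0]<.006)&(abs(Q[...,1])<.014)
for a in range(-30,6,4):
    k=f&(abs(Q[...,0]-a/1000)<.002)
    if k.any(): z=Q[k]; print(a, k.sum(),'y',z[:,1].min().round(3),z[:,1].max().round(3),'z',np.percentile(z[:,2],[0,25,50,75,100]).round(4))
go([.5475,.209,.084])
```

```text
6265 ((0.5468294620513916, 0.2097770869731903), 0.025142677128314972)
(284, 262) [0.5481 0.2088 0.1157] tool [-0.0299 -0.0002  0.0003]
(240, 262) [0.5436 0.2304 0.1212] tool [-0.0355  0.0024 -0.0215]
(330, 262) [0.5649 0.1938 0.1389] tool [-0.0532  0.0108  0.0199]
(284, 212) [0.5708 0.2164 0.1057] tool [-0.02    0.0237  0.0004]
(228, 265) [0.5515 0.2351 0.1429] tool [-0.0572  0.0113 -0.0235]
(334, 265) [0.5652 0.1926 0.1416] tool [-0.0559  0.0107  0.0212]
(232, 300) [0.54   0.229  0.1491] tool [-0.0633 -0.0015 -0.0214]
(331, 300) [0.5546 0.1916 0.152 ] tool [-0.0663  0.0004  0.0187]
(225, 250) [0.5496 0.2389 0.1259] tool [-0.0401  0.0108 -0.0277]
(340, 250) [0.536  0.1567 0.0348] tool [ 0.051  -0.0282  0.0459]
(240, 330) [0.413  0.2075 0.0012] tool [ 0.0847 -0.1285 -0.0417]
(328, 330) [ 0.4396  0.1238 -0.0009] tool [ 0.0868 -0.1301  0.0461]
-30 693 y -0.014 0.014 z [-0.0236 -0.016  -0.0017  0.0127  0.0224]
-26 18 y 0.007 0.014 z [-0.0241 -0.0219  0.0192  0.0208  0.0225]
-22 15 y 0.008 0.014 z [-0.0241 -0.0222 -0.0207  0.0197  0.0216]
-18 12 y 0.01 0.014 z [-0.0227 -0.0212  0.019   0.02    0.0213]
-14 9 y 0.009 0.014 z [-0.0234 -0.0223  0.0181  0.0192  0.021 ]
-10 10 y 0.009 0.014 z [-0.0229 -0.022  -0.001   0.0204  0.0216]
-6 2 y 0.013 0.013 z [-0.0213 -0.0111 -0.0009  0.0093  0.0196]
t 6.3 p [0.5482 0.2092 0.0857] units [ 0.014 -0.006 -0.   ] level [-0.    -0.     0.001] q6 1.491 F [ 0.94  0.16 -0.2 ] M [-0.037 -0.002 -0.037] w 0.0398 ydir [0.947 0.32 ]
```

Run:
```python
from h import *
w=dict(np.load('w1.npz')); w['k1']=float(w['k1']); 
s=get_state(); d=get_image('wrist')
for n,D,S in(('open',w,dict(position=w['pos'],ee_rot=w['q'])),('now',d,s)):
    P=points(D,campose(D,S)); Q=(P-S['position'])@rot(S['ee_rot'])
    hsv=cv2.cvtColor(D['image'],cv2.COLOR_BGR2HSV); near=(D['depth']<.16)&(D['depth']>0)&(hsv[...,2]<70)
    print(n,near.sum())
    for side in(-1,1):
        k=near&(side*Q[...,2]>.012)&(side*Q[...,2]<.06)
        z=Q[k]; i=np.argsort(-z[:,0])[:200]; print(side,'x max',z[i[[0,20,60,150]]].round(4).tolist())
        vv,uu=np.nonzero(k); print('  px top',uu[vv.argmin()],vv.min())
        t=k&(Q[...,0]>np.percentile(z[:,0],99)-.012); print('  tip y',np.percentile(Q[t][:,1],[2,50,98]).round(4),'z',np.percentile(Q[t][:,2],[2,50,98]).round(4))
im=d['image'].copy()
o=d['image'][190:350,180:390]; cv2.imwrite('pics/w3.png',cv2.resize(np.clip(o.astype(int)*3,0,255).astype(np.uint8),None,fx=3.5,fy=3.5))
```

```text
open 51565
-1 x max [[-0.044, 0.0038, -0.0443], [-0.0454, -0.0048, -0.0441], [-0.0471, -0.0091, -0.0445], [-0.0496, -0.005, -0.0443]]
  px top 171 258
  tip y [-0.0101  0.0055  0.0111] z [-0.0562 -0.0443 -0.0438]
1 x max [[-0.0456, -0.0036, 0.041], [-0.0471, 0.0084, 0.041], [-0.0484, 0.0105, 0.0417], [-0.0507, -0.0069, 0.0408]]
  px top 376 258
  tip y [-0.0093  0.0061  0.0111] z [0.0404 0.0409 0.0538]
now 54808
-1 x max [[-0.0215, 0.0209, -0.0122], [-0.0245, 0.0196, -0.0146], [-0.0291, -0.0069, -0.018], [-0.0299, 0.0086, -0.023]]
  px top 260 218
  tip y [-0.0084  0.0068  0.0195] z [-0.0302 -0.0199 -0.0127]
1 x max [[-0.0217, 0.0187, 0.014], [-0.0251, 0.0166, 0.0153], [-0.0286, 0.0188, 0.0133], [-0.0297, 0.015, 0.0138]]
  px top 307 221
  tip y [-0.0073  0.0101  0.0189] z [0.0123 0.0174 0.0284]
```

View pics/w3.png

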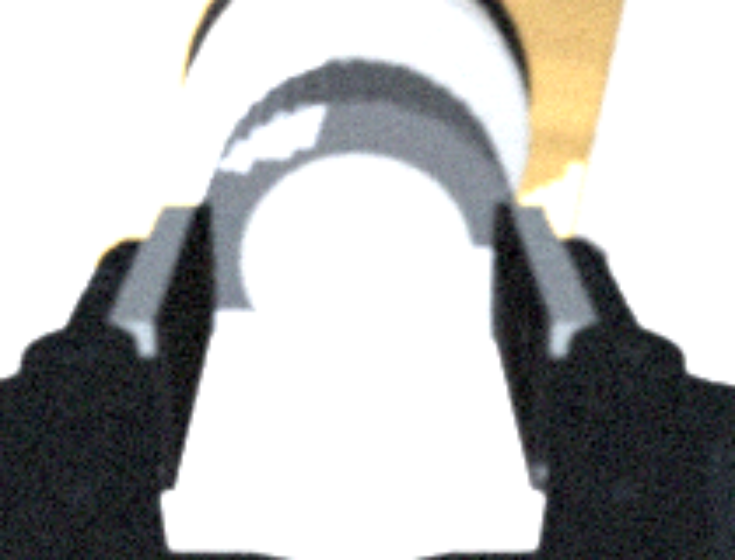

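The brightened wrist crop shows the pads ending above the cap's top plane, at crop rows around 200, and overlapping its edge. By depth the real fingertips sit about 33 mm behind the reported TCP. I'll reopen, go lower and check again before gripping.

{"method": "arm_command", "body": {
  "series": [
    {"dp":[0,0,0],"angular":[0,0,0],"gripper":85},
    {"dp":[0,0,0],"angular":[0,0,0],"gripper":85},
    {"dp":[0,0,0],"angular":[0,0,0],"gripper":85},
    {"dp":[0.1,0,0],"angular":[0,0,0],"gripper":85},
    {"dp":[0.1,0,0],"angular":[0,0,0],"gripper":85},
    {"dp":[0.05,0,0],"angular":[0,0,0],"gripper":85},
    {"dp":[0,0,0],"angular":[0,0,0],"gripper":85},
    {"dp":[0,0,0],"angular":[0,0,0],"gripper":85}
  ],
  "grip_force": 60
}}

```text
clock: 7.35
position: [0.5475, 0.209, 0.0526]
ee_rot: [0.574, 0.411, 0.575, -0.413]
contact_force: [0.4, 1.2, -0.0]
width: 0.085
```

{"method": "arm_command", "body": {
  "series": [
    {"dp":[0,0,0],"angular":[0,0,0],"gripper":70},
    {"dp":[0,0,0],"angular":[0,0,0],"gripper":56},
    {"dp":[0,0,0],"angular":[0,0,0],"gripper":56},
    {"dp":[0,0,0],"angular":[0,0,0],"gripper":56},
    {"dp":[0,0,0],"angular":[0,0,0],"gripper":56},
    {"dp":[0,0,0],"angular":[0,0,0],"gripper":56},
    {"dp":[0,0,0],"angular":[0,0,0],"gripper":56},
    {"dp":[0,0,0],"angular":[0,0,0],"gripper":56}
  ]
}}

```text
clock: 8.35
position: [0.5483, 0.2092, 0.0537]
ee_rot: [0.574, 0.412, 0.575, -0.413]
contact_force: [0.5, 0.3, 0.1]
width: 0.0557
```

Run:
```python
from h import *
go([.5475,.209,.053])
s=get_state(); d=get_image('wrist'); P=points(d,campose(d,s)); Q=(P-s['position'])@rot(s['ee_rot'])
cv2.imwrite('pics/w4.png',cv2.resize(np.clip(d['image'][150:400,120:450].astype(int)*2,0,255).astype(np.uint8),None,fx=2.2,fy=2.2))
for side in(-1,1):
    k=(d['depth']>0)&(side*Q[...,2]>.0265)&(side*Q[...,2]<.04)&(abs(Q[...,1])<.0125)&(Q[...,0]<0)
    z=Q[k]; i=np.argsort(-z[:,0]); print(side,z[i[[0,5,20,60]]].round(4).tolist(),'inner',np.percentile(abs(z[:,2]),[1,20]).round(4))
m=(abs(P[...,2]-.115)<.004)&(np.hypot(P[...,0]-.548,P[...,1]-.208)<.04)
print(P[m].mean(0).round(4))
```

```text
t 8.35 p [0.5483 0.2092 0.0537] units [ 0.006 -0.007 -0.001] level [ 0.    -0.     0.001] q6 1.491 F [0.45 0.27 0.09] M [ 0.002 -0.034  0.06 ] w 0.0557 ydir [0.947 0.32 ]
-1 [[-0.0061, 0.0088, -0.0332], [-0.0079, 0.0082, -0.0335], [-0.0109, -0.0005, -0.034], [-0.012, -0.0075, -0.033]] inner [0.0267 0.0294]
1 [[-0.0062, 0.01, 0.0313], [-0.0076, 0.0081, 0.0318], [-0.0107, 0.005, 0.0319], [-0.0122, 0.0073, 0.0304]] inner [0.0265 0.0269]
[0.5493 0.2102 0.116 ]
```

View pics/w4.png

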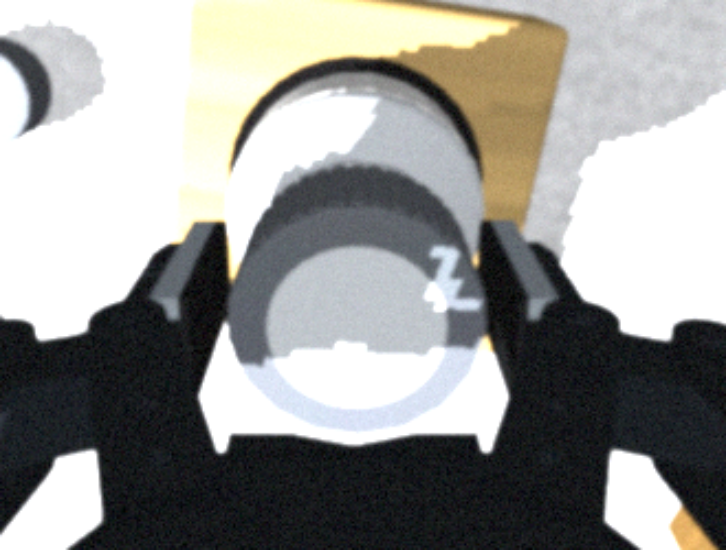

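Pads now straddle the cap (crop (225,240) and (485,240), cap top at (357,330)) with the fingertips near the underside. I'll close on it.

{"method": "arm_command", "body": {
  "series": [
    {"dp":[0,0,0],"angular":[0,0,0],"gripper":50},
    {"dp":[0,0,0],"angular":[0,0,0],"gripper":46},
    {"dp":[0,0,0],"angular":[0,0,0],"gripper":40},
    {"dp":[0,0,0],"angular":[0,0,0],"gripper":40},
    {"dp":[0,0,0],"angular":[0,0,0],"gripper":40},
    {"dp":[0,0,0],"angular":[0,0,0],"gripper":40},
    {"dp":[0,0,0],"angular":[0,0,0],"gripper":40},
    {"dp":[0,0,0],"angular":[0,0,0],"gripper":40}
  ],
  "grip_force": 60
}}

```text
clock: 9.4
position: [0.5483, 0.2092, 0.0541]
ee_rot: [0.574, 0.412, 0.575, -0.413]
contact_force: [-0.8, 0.2, 1.4]
width: 0.0485
```

```bash
python3 -c "
from h import *
go([.5475,.209,.053])"
```

```text
t 9.4 p [0.5483 0.2092 0.0541] units [ 0.009 -0.007 -0.   ] level [-0.    -0.     0.001] q6 1.491 F [-0.83  0.23  1.4 ] M [-0.053  0.108 -0.001] w 0.0485 ydir [0.947 0.32 ]
```

{"method": "arm_command", "body": {
  "series": [
    {"dp":[0.01,0,0],"angular":[0,0,0],"gripper":40},
    {"dp":[0.01,0,0],"angular":[0,0,0],"gripper":40},
    {"dp":[0.01,0,0],"angular":[0,0,0],"gripper":40},
    {"dp":[0,0,0],"angular":[0,0,0],"gripper":40},
    {"dp":[0,0,0],"angular":[0,0,0],"gripper":40},
    {"dp":[0,0,0],"angular":[0,0,0],"gripper":40},
    {"dp":[0,0,0],"angular":[0,0,0],"gripper":40},
    {"dp":[0,0,0],"angular":[0,0,0],"gripper":40}
  ]
}}

```text
clock: 10.4
position: [0.5484, 0.2092, 0.0541]
ee_rot: [0.575, 0.412, 0.574, -0.412]
contact_force: [-0.6, 0.2, 3.0]
width: 0.0491
```

```bash
python3 -c "
from h import *
go([.5475,.209,.053])"
```

```text
t 10.4 p [0.5484 0.2092 0.0541] units [ 0.009 -0.008 -0.   ] level [-0.     0.    -0.001] q6 1.491 F [-0.58  0.19  3.02] M [-0.03   0.192 -0.027] w 0.0491 ydir [0.947 0.32 ]
```

{"method": "arm_command", "body": {
  "series": [
    {"dp":[0.01,0,0],"angular":[0,0,0],"gripper":40},
    {"dp":[0.02,0,0],"angular":[0,0,0],"gripper":40},
    {"dp":[0.02,0,0],"angular":[0,0,0],"gripper":40},
    {"dp":[0.02,0,0],"angular":[0,0,0],"gripper":40},
    {"dp":[0.02,0,0],"angular":[0,0,0],"gripper":40},
    {"dp":[0.02,0,0],"angular":[0,0,0],"gripper":40},
    {"dp":[0.02,0,0],"angular":[0,0,0],"gripper":40},
    {"dp":[0.02,0,0],"angular":[0,0,0],"gripper":40}
  ]
}}

```text
clock: 11.4
position: [0.5488, 0.2093, 0.0528]
ee_rot: [0.577, 0.414, 0.572, -0.41]
contact_force: [-5.4, -1.6, 17.0]
width: 0.0486
```

```bash
python3 -c "
from h import *
go([.5475,.209,.053])"
```

```text
t 11.4 p [0.5488 0.2093 0.0528] units [-0.002 -0.011 -0.001] level [-0.     0.001 -0.005] q6 1.491 F [-5.37 -1.56 17.03] M [-0.204  0.882 -0.009] w 0.0486 ydir [0.947 0.321]
```

```bash
cat >> h.py <<'E'
def caph(D=None,S=None):
    S=S or get_state(); D=D or get_image('wrist'); P=points(D,campose(D,S))
    r=np.hypot(P[...,0]-.548,P[...,1]-.209)
    c=P[(r<.02)&(P[...,2]>.1)&(P[...,2]<.13)][:,2]; h=P[(r>.04)&(r<.075)&(abs(P[...,2]-.034)<.008)][:,2]
    b=P[(r>.1)&(r<.25)&(abs(P[...,2])<.008)][:,2]
    print('cap-holder',np.median(c)-np.median(h),'cap-table',np.median(c)-np.median(b),len(c),len(h),'capz',np.median(c))
E
python3 -c "
from h import *
w=dict(np.load('w1.npz')); w['k1']=float(w['k1']); caph(w,dict(position=w['pos'],ee_rot=w['q']))
go([.5475,.209,.053]); caph(); go([.5475,.209,.053])"
```

```text
cap-holder 0.08140505171967691 cap-table 0.11525473721812893 1398 4289 capz 0.11624031555770467
t 11.4 p [0.5488 0.2093 0.0528] units [-0.002 -0.011 -0.001] level [-0.     0.001 -0.005] q6 1.491 F [-5.37 -1.56 17.03] M [-0.204  0.882 -0.009] w 0.0486 ydir [0.947 0.321]
cap-holder 0.08015763029780357 cap-table 0.1140305363548007 6484 9271 capz 0.1150389753557961
t 11.45 p [0.5488 0.2093 0.0528] units [-0.002 -0.012 -0.001] level [-0.     0.001 -0.005] q6 1.491 F [-5.98 -0.28 16.55] M [-0.175  0.865 -0.028] w 0.0489 ydir [0.947 0.321]
```

The cap has gone down only 1.2 mm at 17 N, so something else may be carrying load, possibly the fingertips on the jar's shoulder. I'll regrip about 5 mm higher.

{"method": "arm_command", "body": {
  "series": [
    {"dp":[0,0,0],"angular":[0,0,0],"gripper":40},
    {"dp":[0,0,0],"angular":[0,0,0],"gripper":58},
    {"dp":[0,0,0],"angular":[0,0,0],"gripper":58},
    {"dp":[-0.05,-0.01,0],"angular":[0,0,-0.005],"gripper":58},
    {"dp":[0,0,0],"angular":[0,0,0],"gripper":58},
    {"dp":[0,0,0],"angular":[0,0,0],"gripper":58},
    {"dp":[0,0,0],"angular":[0,0,0],"gripper":58},
    {"dp":[0,0,0],"angular":[0,0,0],"gripper":58}
  ]
}}

```text
clock: 12.45
position: [0.5474, 0.2089, 0.0585]
ee_rot: [0.575, 0.412, 0.574, -0.413]
contact_force: [0.1, -0.1, -0.3]
width: 0.0579
```

```bash
python3 -c "
from h import *
go([.5475,.209,.058]);caph()"
```

```text
t 12.45 p [0.5474 0.2089 0.0585] units [ 0.004  0.001 -0.001] level [0.    0.001 0.   ] q6 1.492 F [ 0.11 -0.1  -0.32] M [-0.053  0.017  0.037] w 0.0579 ydir [0.947 0.321]
cap-holder 0.08141399620855104 cap-table 0.11527669158815752 6109 9257 capz 0.11629517403149654
```

{"method": "arm_command", "body": {
  "series": [
    {"dp":[0,0,0],"angular":[0,0,0],"gripper":46},
    {"dp":[0,0,0],"angular":[0,0,0],"gripper":40},
    {"dp":[0,0,0],"angular":[0,0,0],"gripper":40},
    {"dp":[0.01,0,0],"angular":[0,0,0],"gripper":40},
    {"dp":[0.015,0,0],"angular":[0,0,0],"gripper":40},
    {"dp":[0.015,0,0],"angular":[0,0,0],"gripper":40},
    {"dp":[0.015,0,0],"angular":[0,0,0],"gripper":40},
    {"dp":[0.015,0,0],"angular":[0,0,0],"gripper":40}
  ],
  "grip_force": 70
}}

```text
clock: 13.5
position: [0.5477, 0.2089, 0.0579]
ee_rot: [0.576, 0.413, 0.573, -0.412]
contact_force: [-3.1, -1.1, 12.4]
width: 0.0485
```

```bash
python3 -c "
from h import *
go([.5475,.209,.058]);caph()"
```

```text
t 13.5 p [0.5477 0.2089 0.0579] units [-0.001 -0.001 -0.001] level [-0.     0.001 -0.002] q6 1.492 F [-3.06 -1.08 12.43] M [-0.117  0.565 -0.044] w 0.0485 ydir [0.947 0.321]
cap-holder 0.08027628200068866 cap-table 0.11414317081500934 6081 9091 capz 0.11515791840491428
```

It stops at about 1.2 mm at 12 N as well, so this is the crown teeth meeting crest to crest. I'll keep pressing and turn anticlockwise in small steps.

{"method": "arm_command", "body": {
  "series": [
    {"dp":[0.015,0,0],"angular":[-0.02,0,0],"gripper":40},
    {"dp":[0.017,0,0],"angular":[-0.03,0,0],"gripper":40},
    {"dp":[0.017,0,0],"angular":[-0.03,0,0],"gripper":40},
    {"dp":[0.017,0,0],"angular":[-0.03,0,0],"gripper":40},
    {"dp":[0.017,0,0],"angular":[-0.03,0,0],"gripper":40},
    {"dp":[0.017,0,0],"angular":[-0.03,0,0],"gripper":40},
    {"dp":[0.017,0,0],"angular":[-0.03,0,0],"gripper":40},
    {"dp":[0.017,0,0],"angular":[-0.03,0,0],"gripper":40}
  ]
}}

```text
clock: 14.55
position: [0.548, 0.209, 0.0563]
ee_rot: [0.644, 0.3, 0.638, -0.297]
contact_force: [-3.7, -0.4, 13.4]
width: 0.0481
```

```bash
python3 -c "
from h import *
go([.5475,.209,.058]);caph()"
```

```text
t 14.55 p [0.548  0.209  0.0563] units [-0.015 -0.003 -0.002] level [-0.     0.004 -0.005] q6 1.12 F [-3.73 -0.37 13.41] M [-0.191  0.67  -0.054] w 0.0481 ydir [0.765 0.644]
cap-holder 0.07858931791229494 cap-table 0.112482482132325 6063 9833 capz 0.11348832376110303
```

{"method": "arm_command", "body": {
  "series": [
    {"dp":[0.017,0,0],"angular":[-0.03,0,0],"gripper":40},
    {"dp":[0.017,0,0],"angular":[-0.03,0,0],"gripper":40},
    {"dp":[0.017,0,0],"angular":[-0.03,0,0],"gripper":40},
    {"dp":[0.017,0,0],"angular":[-0.03,0,0],"gripper":40},
    {"dp":[0.017,0,0],"angular":[-0.02,0,0],"gripper":40},
    {"dp":[0.017,0,0],"angular":[-0.02,0,0],"gripper":40},
    {"dp":[0.017,0,0],"angular":[-0.02,0,0],"gripper":40},
    {"dp":[0.017,0,0],"angular":[-0.02,0,0],"gripper":40}
  ]
}}

```text
clock: 15.6
position: [0.5489, 0.2095, 0.0566]
ee_rot: [0.687, 0.193, 0.674, -0.188]
contact_force: [-3.3, -1.9, 13.9]
width: 0.0482
```

```bash
python3 -c "
from h import *
go([.5475,.209,.058]);caph()"
```

```text
t 15.6 p [0.5489 0.2095 0.0566] units [-0.012 -0.009 -0.008] level [-0.     0.01  -0.008] q6 0.795 F [-3.3  -1.87 13.92] M [-0.212  0.73  -0.102] w 0.0482 ydir [0.519 0.855]
cap-holder 0.07889364874855237 cap-table 0.11279365155486548 6041 9935 capz 0.11380010373043103
```

{"method": "arm_command", "body": {
  "series": [
    {"dp":[0.02,-0.005,-0.005],"angular":[-0.02,0.005,-0.004],"gripper":40},
    {"dp":[0.02,-0.003,-0.003],"angular":[-0.02,0.003,-0.002],"gripper":40},
    {"dp":[0.02,0,0],"angular":[-0.02,0.002,-0.002],"gripper":40},
    {"dp":[0.02,0,0],"angular":[-0.02,0.002,-0.002],"gripper":40},
    {"dp":[0.02,0,0],"angular":[-0.02,0.002,-0.002],"gripper":40},
    {"dp":[0.02,0,0],"angular":[-0.02,0.002,-0.002],"gripper":40},
    {"dp":[0.02,0,0],"angular":[-0.02,0.002,-0.002],"gripper":40},
    {"dp":[0.02,0,0],"angular":[-0.02,0.002,-0.002],"gripper":40}
  ]
}}

```text
clock: 16.65
position: [0.5482, 0.209, 0.0564]
ee_rot: [0.696, 0.099, 0.703, -0.105]
contact_force: [-4.2, -1.3, 14.1]
width: 0.0478
```

```bash
python3 -c "
from h import *
go([.5475,.209,.058]);caph()"
```

```text
t 16.65 p [0.5482 0.209  0.0564] units [-0.013 -0.002 -0.006] level [ 0.    -0.006  0.007] q6 0.541 F [-4.21 -1.3  14.09] M [-0.218  0.711 -0.234] w 0.0478 ydir [0.285 0.958]
cap-holder 0.07881391578419608 cap-table 0.11269351176998631 5928 9973 capz 0.11367453771930358
```

{"method": "arm_command", "body": {
  "series": [
    {"dp":[0.02,0,-0.003],"angular":[-0.015,-0.003,0.003],"gripper":40},
    {"dp":[0.02,0,-0.003],"angular":[-0.015,-0.003,0.003],"gripper":40},
    {"dp":[0.02,0,0],"angular":[-0.015,0,0],"gripper":40},
    {"dp":[0.02,0,0],"angular":[-0.015,0,0],"gripper":40},
    {"dp":[0.02,0,0],"angular":[-0.015,0,0],"gripper":40},
    {"dp":[0.02,0,0],"angular":[-0.015,0,0],"gripper":40},
    {"dp":[0.02,0,0],"angular":[-0.015,0,0],"gripper":40},
    {"dp":[0.02,0,0],"angular":[-0.015,0,0],"gripper":40}
  ]
}}

```text
clock: 17.7
position: [0.5486, 0.2095, 0.0564]
ee_rot: [0.71, 0.036, 0.703, -0.034]
contact_force: [-3.4, -1.5, 14.9]
width: 0.0479
```

```bash
python3 -c "
from h import *
go([.5475,.209,.058]);caph()"
```

```text
t 17.7 p [0.5486 0.2095 0.0564] units [-0.014 -0.005 -0.009] level [ 0.     0.006 -0.002] q6 0.345 F [-3.44 -1.48 14.86] M [-0.233  0.868 -0.205] w 0.0479 ydir [0.098 0.995]
cap-holder 0.07874750399999814 cap-table 0.11260442225576336 5980 9599 capz 0.11362200105107187
```

{"method": "arm_command", "body": {
  "series": [
    {"dp":[0.02,0,-0.003],"angular":[-0.012,0.003,0],"gripper":40},
    {"dp":[0.02,0,-0.003],"angular":[-0.012,0.003,0],"gripper":40},
    {"dp":[0.02,0,0],"angular":[-0.012,0,0],"gripper":40},
    {"dp":[0.02,0,0],"angular":[-0.012,0,0],"gripper":40},
    {"dp":[0.02,0,0],"angular":[-0.012,0,0],"gripper":40},
    {"dp":[0.02,0,0],"angular":[-0.012,0,0],"gripper":40},
    {"dp":[0.02,0,0],"angular":[-0.012,0,0],"gripper":40},
    {"dp":[0.02,0,0],"angular":[-0.012,0,0],"gripper":40}
  ]
}}

```text
clock: 18.75
position: [0.5484, 0.2097, 0.0563]
ee_rot: [0.71, -0.017, 0.703, 0.021]
contact_force: [-3.4, -1.3, 15.5]
width: 0.0479
```

```bash
python3 -c "
from h import *
go([.5475,.209,.058]);caph()"
```

```text
t 18.75 p [0.5484 0.2097 0.0563] units [-0.014 -0.005 -0.008] level [-0.     0.006 -0.003] q6 0.189 F [-3.44 -1.32 15.49] M [-0.328  0.855 -0.236] w 0.0479 ydir [-0.054  0.999]
cap-holder 0.07873153630815262 cap-table 0.11259869815428494 5989 9400 capz 0.11358617930006963
```

{"method": "arm_command", "body": {
  "series": [
    {"dp":[0.02,0,-0.003],"angular":[-0.01,0.003,0],"gripper":40},
    {"dp":[0.02,0,-0.003],"angular":[-0.01,0.003,0],"gripper":40},
    {"dp":[0.02,0,0],"angular":[-0.01,0,0],"gripper":40},
    {"dp":[0.02,0,0],"angular":[-0.01,0,0],"gripper":40},
    {"dp":[0.02,0,0],"angular":[-0.01,0,0],"gripper":40},
    {"dp":[0.02,0,0],"angular":[-0.01,0,0],"gripper":40},
    {"dp":[0.02,0,0],"angular":[-0.01,0,0],"gripper":40},
    {"dp":[0.02,0,0],"angular":[-0.01,0,0],"gripper":40}
  ]
}}

```text
clock: 19.8
position: [0.5482, 0.2098, 0.0563]
ee_rot: [0.708, -0.062, 0.701, 0.066]
contact_force: [-3.6, -0.3, 14.8]
width: 0.0484
```

```bash
python3 -c "
from h import *
go([.5475,.209,.058]);caph()"
```

```text
t 19.8 p [0.5482 0.2098 0.0563] units [-0.014 -0.005 -0.007] level [-0.     0.007 -0.003] q6 0.061 F [-3.59 -0.25 14.77] M [-0.311  0.864 -0.197] w 0.0484 ydir [-0.179  0.984]
cap-holder 0.07871684205041883 cap-table 0.1125967983715145 5979 9375 capz 0.11358772494812515
```

{"method": "arm_command", "body": {
  "series": [
    {"dp":[0,0,0],"angular":[0,0,0],"gripper":40},
    {"dp":[-0.01,0,0],"angular":[0,0.004,-0.002],"gripper":40},
    {"dp":[-0.02,0,0],"angular":[0,0,0],"gripper":40},
    {"dp":[-0.02,0,0],"angular":[0,0,0],"gripper":40},
    {"dp":[-0.02,0,0],"angular":[0,0,0],"gripper":40},
    {"dp":[-0.02,0,0],"angular":[0,0,0],"gripper":40},
    {"dp":[-0.02,0,0],"angular":[0,0,0],"gripper":40},
    {"dp":[-0.02,0,0],"angular":[0,0,0],"gripper":40}
  ]
}}

```text
clock: 20.85
position: [0.5475, 0.2095, 0.0733]
ee_rot: [0.706, -0.063, 0.703, 0.064]
contact_force: [-0.1, -0.3, -0.7]
width: 0.0479
```

```bash
python3 -c "
from h import *
go([.5475,.209,.058]);caph()"
```

```text
t 20.85 p [0.5475 0.2095 0.0733] units [ 0.127 -0.004 -0.002] level [ 0.     0.002 -0.001] q6 0.065 F [-0.05 -0.27 -0.74] M [ 0.012 -0.043  0.004] w 0.0479 ydir [-0.18   0.984]
cap-holder 0.09485031235095498 cap-table 0.12873573531336197 1351 8347 capz 0.129749201168877
```

The cap came free: it is up 14 mm with no pull force. I'll lift it clear.

{"method": "arm_command", "body": {
  "series": [
    {"dp":[-0.1,0,0],"angular":[0,0,0],"gripper":40},
    {"dp":[-0.2,0,0],"angular":[0,0,0],"gripper":40},
    {"dp":[-0.2,0,0],"angular":[0,0,0],"gripper":40},
    {"dp":[-0.2,0,0],"angular":[0,0,0],"gripper":40},
    {"dp":[-0.15,0,0],"angular":[0,0,0],"gripper":40},
    {"dp":[-0.05,0,0],"angular":[0,0,0],"gripper":40},
    {"dp":[0,0,0],"angular":[0,0,0],"gripper":40},
    {"dp":[0,0,0],"angular":[0,0,0],"gripper":40}
  ]
}}

```text
clock: 21.9
position: [0.5473, 0.2093, 0.1884]
ee_rot: [0.706, -0.063, 0.702, 0.065]
contact_force: [-0.8, -0.3, -0.7]
width: 0.0483
```

Run:
```python
from h import *
go([.467,-.205,.17])
s=get_state();d=get_image('wrist'); cv2.imwrite('pics/w5.png',d['image'])
P=points(d,campose(d,s)); Q=(P-s['position'])@rot(s['ee_rot'])
k=(Q[...,0]>-.064)&(Q[...,0]<-.05)&(np.hypot(Q[...,1],Q[...,2])<.018); z=Q[k]; A=np.c_[z[:,1:],np.ones(len(z))]; print('cap top plane in tool: slopes,x',np.linalg.lstsq(A,z[:,0],rcond=None)[0].round(4),len(z))
```

```text
t 21.9 p [0.5473 0.2093 0.1884] units [ 0.139 -3.277 -1.279] level [-0.     0.004 -0.001] q6 0.065 F [-0.8  -0.26 -0.7 ] M [-0.065 -0.012 -0.011] w 0.0483 ydir [-0.18   0.984]
cap top plane in tool: slopes,x [-0.0038  0.0032 -0.0572] 4823
```

View pics/w5.png

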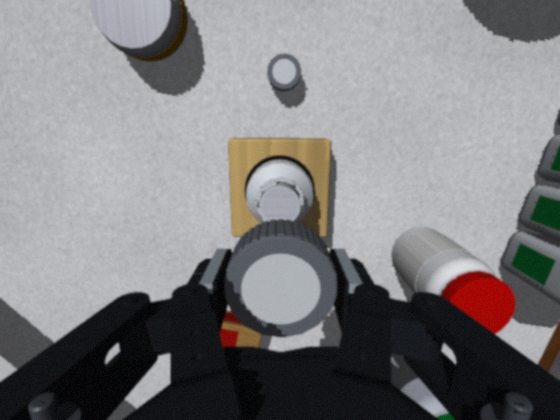

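The cap is held level at (280,278), and the open jar with its foil is visible at (281,198). I'll carry it to the tin lid.

{"method": "arm_command", "body": {
  "series": [
    {"dp":[-0.1,-0.2,-0.08],"angular":[0,0,0],"gripper":40},
    {"dp":[0,-0.4,-0.16],"angular":[0,0,0],"gripper":40},
    {"dp":[0,-0.4,-0.16],"angular":[0,0,0],"gripper":40},
    {"dp":[0,-0.4,-0.16],"angular":[0,0,0],"gripper":40},
    {"dp":[0,-0.4,-0.16],"angular":[0,0,0],"gripper":40},
    {"dp":[0,-0.4,-0.16],"angular":[0,0,0],"gripper":40},
    {"dp":[0,-0.4,-0.16],"angular":[0,0,0],"gripper":40},
    {"dp":[0,-0.3,-0.12],"angular":[0,0,0],"gripper":40}
  ]
}}

```text
clock: 22.95
position: [0.4695, -0.1659, 0.1927]
ee_rot: [0.703, -0.065, 0.705, 0.068]
contact_force: [0.1, -0.1, -0.3]
width: 0.048
```

{"method": "arm_command", "body": {
  "series": [
    {"dp":[0,-0.1,-0.04],"angular":[0,0,0],"gripper":40},
    {"dp":[0,0,0],"angular":[0,0,0],"gripper":40},
    {"dp":[0,0,0],"angular":[0,0,0],"gripper":40},
    {"dp":[0,0,0],"angular":[0,0,0],"gripper":40},
    {"dp":[0,0,0],"angular":[0,0,0],"gripper":40},
    {"dp":[0,0,0],"angular":[0,0,0],"gripper":40},
    {"dp":[0,0,0],"angular":[0,0,0],"gripper":40},
    {"dp":[0,0,0],"angular":[0,0,0],"gripper":40}
  ]
}}

```text
clock: 23.95
position: [0.4668, -0.1757, 0.1912]
ee_rot: [0.702, -0.063, 0.706, 0.07]
contact_force: [-0.1, -0.4, 0.0]
width: 0.048
```

Run:
```python
from h import *
go([.467,-.205,.05])
s=get_state();d=get_image('wrist'); cv2.imwrite('pics/w6.png',d['image'])
```

```text
t 23.95 p [ 0.4668 -0.1757  0.1912] units [ 1.175 -0.251 -0.039] level [ 0.    -0.002 -0.006] q6 -0.693 F [-0.14 -0.36  0.03] M [-0.028 -0.003 -0.03 ] w 0.048 ydir [-0.187  0.982]
```

View pics/w6.png

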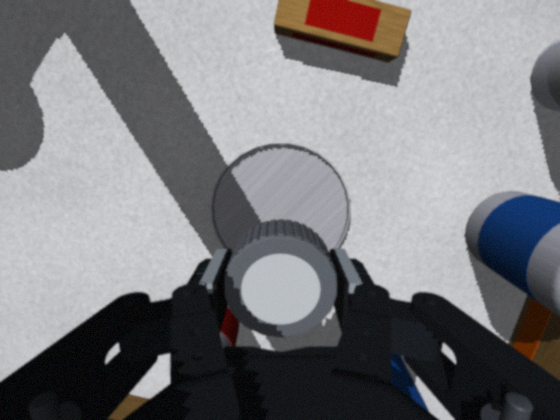

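{"method": "arm_command", "body": {
  "series": [
    {"dp":[0.1,-0.13,-0.02],"angular":[0,0,-0.005],"gripper":40},
    {"dp":[0.2,-0.12,-0.02],"angular":[0,0,0],"gripper":40},
    {"dp":[0.25,0,0],"angular":[0,0,0],"gripper":40},
    {"dp":[0.25,0,0],"angular":[0,0,0],"gripper":40},
    {"dp":[0.15,0,0],"angular":[0,0,0],"gripper":40},
    {"dp":[0.1,0,0],"angular":[0,0,0],"gripper":40},
    {"dp":[0,0,0],"angular":[0,0,0],"gripper":40},
    {"dp":[0,0,0],"angular":[0,0,0],"gripper":40}
  ]
}}

```text
clock: 25.0
position: [0.4668, -0.2138, 0.058]
ee_rot: [0.702, -0.067, 0.706, 0.064]
contact_force: [0.3, -0.0, -0.2]
width: 0.048
```

Run:
```python
from h import *
go([.467,-.205,-.026])
s=get_state();d=get_image('wrist'); T=campose(d,s);P=points(d,T)
g=d['image']; Q=(P-s['position'])@rot(s['ee_rot'])
k=(Q[...,0]>-.066)&(Q[...,0]<-.05)&(np.hypot(Q[...,1],Q[...,2])<.018); print('cap top z',np.median(P[k][:,2]),'floor', np.median(P[(np.hypot(P[...,0]-.467,P[...,1]+.205)<.07)&(P[...,2]<.012)][:,2]),'table',np.median(P[(np.hypot(P[...,0]-.467,P[...,1]+.205)>.1)&(abs(P[...,2])<.012)][:,2]))
cv2.imwrite('pics/w7.png',g)
```

```text
t 25.0 p [ 0.4668 -0.2138  0.058 ] units [0.699 0.074 0.019] level [-0.    -0.003  0.002] q6 -0.743 F [ 0.32 -0.05 -0.22] M [0.022 0.034 0.028] w 0.048 ydir [-0.185  0.983]
cap top z 0.11522264373954377 floor 0.0029671129312145023 table 0.0010075236052391606
```

View pics/w7.png

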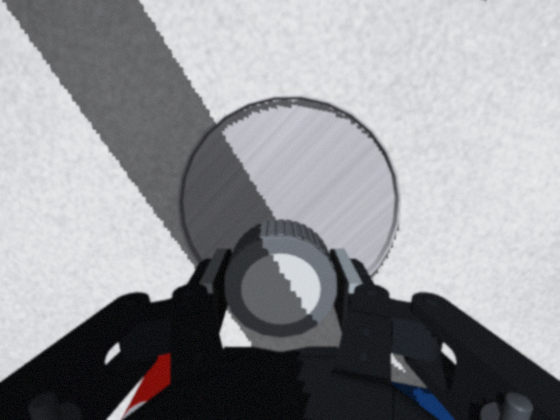

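Run:
```python
from h import *
s=get_state();d=get_image('wrist'); T=campose(d,s)
p=onplane(d,[(181,205),(399,205),(290,97)],.009,T); print(p.round(4)); 
A=np.c_[2*p[:,:2],np.ones(3)]; c=np.linalg.solve(A,(p[:,:2]**2).sum(1)); print(c[:2],np.sqrt(c[2]+c[0]**2+c[1]**2))
```

```text
[[ 0.3902 -0.2173  0.009 ]
 [ 0.5523 -0.1865  0.009 ]
 [ 0.4564 -0.1264  0.009 ]]
[ 0.47231525 -0.20755514] 0.08273358723244793
```

{"method": "arm_command", "body": {
  "series": [
    {"dp":[0.1,0.06,0.02],"angular":[0,0,0],"gripper":40},
    {"dp":[0.15,0,0],"angular":[0,0,0],"gripper":40},
    {"dp":[0.15,0,0],"angular":[0,0,0],"gripper":40},
    {"dp":[0.1,0,0],"angular":[0,0,0],"gripper":40},
    {"dp":[0.05,0,0],"angular":[0,0,0],"gripper":40},
    {"dp":[0,0,0],"angular":[0,0,0],"gripper":40},
    {"dp":[0,0,0],"angular":[0,0,0],"gripper":40},
    {"dp":[0,0,0],"angular":[0,0,0],"gripper":40}
  ]
}}

```text
clock: 26.1
position: [0.4701, -0.2053, -0.0086]
ee_rot: [0.704, -0.069, 0.704, 0.064]
contact_force: [-0.3, -0.5, 0.1]
width: 0.0479
```

```bash
python3 -c "
from h import *
go([.467,-.205,-.026])"
```

```text
t 26.1 p [ 0.4701 -0.2053 -0.0086] units [ 0.145  0.008 -0.025] level [0.    0.    0.005] q6 -0.726 F [-0.32 -0.53  0.1 ] M [-0.008  0.029  0.037] w 0.0479 ydir [-0.187  0.982]
```

{"method": "arm_command", "body": {
  "series": [
    {"dp":[0.03,0,0],"angular":[0,0,0.005],"gripper":40},
    {"dp":[0.03,0,0],"angular":[0,0,0],"gripper":40},
    {"dp":[0.03,0,0],"angular":[0,0,0],"gripper":40},
    {"dp":[0.02,0,0],"angular":[0,0,0],"gripper":40},
    {"dp":[0.015,0,0],"angular":[0,0,0],"gripper":40},
    {"dp":[0.01,0,0],"angular":[0,0,0],"gripper":40},
    {"dp":[0.005,0,0],"angular":[0,0,0],"gripper":40},
    {"dp":[0.005,0,0],"angular":[0,0,0],"gripper":40}
  ]
}}

```text
clock: 27.1
position: [0.4705, -0.2056, -0.0262]
ee_rot: [0.704, -0.066, 0.704, 0.066]
contact_force: [-1.2, 0.9, 5.0]
width: 0.0484
```

```bash
python3 -c "
from h import *
go([.467,-.205,-.026])"
```

```text
t 27.1 p [ 0.4705 -0.2056 -0.0262] units [-0.001  0.011 -0.028] level [ 0.     0.001 -0.   ] q6 -0.737 F [-1.18  0.9   5.01] M [0.072 0.249 0.013] w 0.0484 ydir [-0.186  0.982]
```

Touchdown, with 5 N at the expected height. I'll release and rise.

{"method": "arm_command", "body": {
  "series": [
    {"dp":[0,0,0],"angular":[0,0,0],"gripper":48},
    {"dp":[0,0,0],"angular":[0,0,0],"gripper":56},
    {"dp":[0,0,0],"angular":[0,0,0],"gripper":70},
    {"dp":[0,0,0],"angular":[0,0,0],"gripper":75},
    {"dp":[0,0,0],"angular":[0,0,0],"gripper":75},
    {"dp":[-0.05,0,0],"angular":[0,0,0],"gripper":75},
    {"dp":[-0.1,0,0],"angular":[0,0,0],"gripper":75},
    {"dp":[-0.2,0,0],"angular":[0,0,0],"gripper":75}
  ]
}}

```text
clock: 28.1
position: [0.4695, -0.2051, 0.0163]
ee_rot: [0.704, -0.065, 0.704, 0.067]
contact_force: [0.4, -0.7, -0.1]
width: 0.0751
```

{"method": "arm_command", "body": {
  "series": [
    {"dp":[-0.25,0,0],"angular":[0,0,0],"gripper":75},
    {"dp":[-0.3,0,0],"angular":[0,0,0],"gripper":75},
    {"dp":[-0.3,0,0],"angular":[0,0,0],"gripper":75},
    {"dp":[-0.3,0,0],"angular":[0,0,0],"gripper":75},
    {"dp":[-0.2,0,0],"angular":[0,0,0],"gripper":75},
    {"dp":[0,0,0],"angular":[0,0,0],"gripper":75},
    {"dp":[0,0,0],"angular":[0,0,0],"gripper":75},
    {"dp":[0,0,0],"angular":[0,0,0],"gripper":75}
  ]
}}

```text
clock: 29.1
position: [0.4693, -0.2051, 0.1896]
ee_rot: [0.706, -0.067, 0.702, 0.065]
contact_force: [0.2, 0.4, -0.5]
width: 0.0749
```

Run:
```python
from h import *
s=get_state(); go([.47,-.205,.15]); d=get_image('wrist'); T=campose(d,s); P=points(d,T)
r=np.hypot(P[...,0]-.4705,P[...,1]+.2055)
k=(r<.05)&(P[...,2]>.024)&(P[...,2]<.05); z=P[k]; c,_=cv2.minEnclosingCircle(z[:,:2].astype(np.float32))
k&=np.hypot(P[...,0]-c[0],P[...,1]-c[1])<.02; z=P[k]
print('cap top',c,np.median(z[:,2]),'slopes',np.linalg.lstsq(np.c_[z[:,:2],np.ones(len(z))],z[:,2],rcond=None)[0].round(3))
f=(r>.04)&(r<.07)&(P[...,2]<.008); print('floor',np.median(P[f][:,2]))
t=get_image('top'); o=dict(np.load('top0.npz')); df=cv2.absdiff(t['image'],o['image']).max(2)
for n,(u,v) in dict(biscuit=(263,242),tuna=(140,285),mayo=(206,152),bead=(258,145),milk=(325,145),soup=(398,266),cereal=(420,190),small=(151,232)).items(): print(n,(df[v-18:v+18,u-18:u+18]>50).mean().round(3),end=' ')
cv2.imwrite('pics/f.png',np.hstack([t['image'][60:330,90:480], cv2.resize(d['image'],(360,270))]))
```

```text
t 29.1 p [ 0.4693 -0.2051  0.1896] units [0.33  0.001 0.004] level [0.    0.003 0.002] q6 -0.737 F [ 0.21  0.42 -0.54] M [ 0.028 -0.005  0.006] w 0.0749 ydir [-0.186  0.982]
cap top (0.4699012041091919, -0.20397795736789703) 0.03127702294457635 slopes [-0.     0.004  0.032]
floor 0.0029684399101757575
biscuit 0.0 tuna 0.0 mayo 0.0 bead 0.0 milk 0.0 soup 0.441 cereal 0.646 small 0.0
```

View pics/f.png

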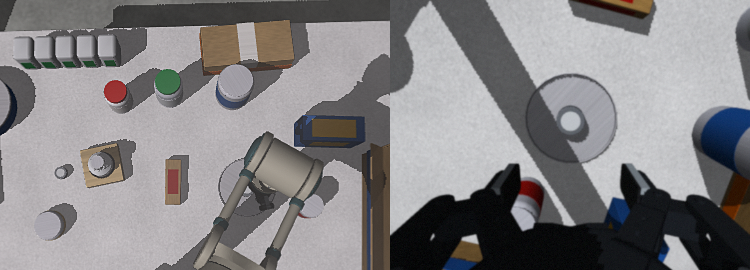

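The cap stands in the middle of the lid, upright and let go. The top-view differences at the soup can and cereal box are the arm and its shadow, and both still stand where they were.

```bash
python3 -c "
from h import *
print(sign_off())"
```

```text
the job is handed in; nothing more can be done
None
```

I opened the jar and set its cap right way up in the tin lid, then handed the job in at about 29 s; no verdict was reported. To free it I pressed and turned the cap about 1.43 rad anticlockwise. Part of that was idle turning before the teeth caught.

**Last checks**
- **Cap:** its top is 28 mm above the lid floor and tilted about 0.2 degrees. It sits within about 4 mm of the lid's centre by both lid measurements. The gripper is open, about 19 cm up, and touches nothing.
- **Forces:** the wrist read 17.0 N at most while pressing and about 0.24 N m while driving. Both were read only at the end of each call, so brief peaks could have gone unseen.
- **Other goods:** biscuit box, tuna can, mayo jar, bead jar and milk can showed no change in the top view. The same check failed for the soup can and cereal box, because the arm and its shadow cover them. I judged those two unmoved by eye only.

**What disagreed**
- **Fingertips:** they sit about 30 mm behind the reported TCP, so the first close shut above the cap without touching it. I measured this with the wrist camera and gripped lower.
- **Press depth:** the cap went down about 2.7 mm at 14–15 N, less than the 4.5 mm given. The teeth held anyway.
- **Jar twist:** I did not measure how far the jar turned in its block. The readings stayed well below the 0.6 N m at which it slips.

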